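# Hold the bag clip open over the recipe card

### The arm

A 6-joint arm with a two-finger parallel gripper is mounted at the origin on the work surface. World frame = base frame: x ahead of the robot, y to its left, z up, the work surface at z = 0. Lengths are in m, angles in degrees, forces in N, time in s.
With the tool pointing down it reaches from about 0.35 to 0.875 m from the base axis. Payload 4.2 kg.
Tool frame: the origin (TCP) lies at the centre of the arm's flange, where the gripper is bolted on; the fingertips stand 182 mm ahead of it and the grasp point (between the pads) lies 164 mm ahead of it (r.tcp_to_tips is the distance from the TCP to the fingertips, in m); z points along the fingers, y is the direction in which the jaws open and shut (so a half turn about z gives the same grasp; the last joint's range is limited). The gripper opens to 87 mm and grips with 3 to 60 N. Pads are 19 mm wide; open, the fingers measure 117 mm over their backs; the gripper's body (75 mm by 190 mm) begins 51 mm behind the grasp point.
Start: joints at [-59.381, 22.042, 0.453, 0, -68.411, -14.817], TCP at [0.17, -0.601, 0.405] pointing down, gripper open.
Joint ranges: [-179.83, 179.83], [-69.29, 118.12], [-61.27, 80.66], [-181.25, 117.63], [-171.15, -9.14], [-177.46, 177.46]. Speed limits (degrees/s): [159.86, 159.86, 180, 180, 180, 180].

### API

Orientations are given as a 3x3 rotation matrix whose columns are the frame's x, y, z axes.
In Python, from station import r, viewer, order gives the robot as it stands.
- The arm moves only by the tool send_rows, never from a script. Its argument "steps" is a list of rows, each an object with "offset": the shift along the tool's x, y, z in mm, a list of three; "delta_rot": the turn, a rotation vector about the tool's x, y, z in degrees, a list of three; "gripper": the opening, from 0 (shut) to 1 (fully open). A call has 1 to 12 rows; each row shifts and turns the pose as measured when the row begins, along the tool's axes as they then stand; what a row does not reach is not made up. A row lasts 1/10 s, in which the tool goes at most 50 mm and 8.59 degrees, less where a joint would pass 70% of its speed; a pose out of reach is approached as far as the arm can. A call is refused whole if a number of a shift passes 50 or a number of a turn 8.59, either way. A call with a gripper value outside its range is refused whole. The fingers move at their own pace and stop on an object; the grip force is fixed at half the most. Time passes only in rows, so rows that do not move let the fingers close. It gives the time, the measured TCP pose, the force and the opening at its end, in the units of the state.
- r.sense(): the state, without advancing time (a new reading comes with each control period).
- viewer.capture(name): name is "scene" or "top" or "wrist"; returns (picture, depth): 480x640x3 uint8, red, green, blue; 480x640 float32, m along the optical axis (not along the pixel's ray), 0 where there is no reading.
- viewer.get_calibration(name): a dict with "fov_y" (degrees; the focal length in pixels is half the picture's height over the tangent of half this angle, whatever the lens; pixels are square), "cx", "cy" (the principal point, pixels), "extrinsics" (4x4, takes a point from camera to world coordinates). Camera axes: x right, y down, z forward; pixel columns grow to the right and rows downward; lengths in m; the calibration is good to about 2 mm. The wrist camera is an equidistant fisheye: a pixel r from the principal point sees the ray r / f radians off the axis. A picture is of the moment at which its call begins: read the wrist's pose just before it. get_calibration takes no time and is no camera call; for the wrist camera it gives the pose at the moment of the call.
- order.finish_job(): hands the job in, once; it reports no verdict.
The state is a dict: "time_s": time; "joints": joint angles; "joint_velocities": joint speeds; "effort": joint torques, N m; "tcp_pos": TCP position; "ee_rot": TCP orientation; "wrist_force": force on the tool from outside, world axes, zero at the start; "moment": the same for the moment, N m; "gripper_width": opening from 0.0 (shut) to 1.0 (fully open).
Only numpy, scipy, OpenCV 4.12 (cv2) and the standard library are available. Lean on these libraries where they do the work, as an engineer would, in place of code of your own. Each camera call takes 0.05 s, during which the arm holds its last target. There are 200 camera calls.

### The job

I want to slip a second card in beside the recipe card: squeeze the grey bag clip wide open, take it off the caddy and bring it, gaping, down over the middle of the card's top edge, square and upright, until you feel the edge come fully home against the clip's spring barrel. Finish while still holding it there, wide open around the edge and lightly pressed home, without letting go. Do not push the caddy or card stand about or disturb the mug, jar and frog.

Things in the scene. Friction and masses are not known exactly. Their poses are not given: they have to be found in the camera images.
- clip: Grey plastic bag clip with a steel spring barrel, 60 mm wide (x), 92 mm tall, about 60 g, parked upright on the caddy's near wall, barrel on the rim. Origin: centre of the barrel (12 mm thick, 34 mm long, along x), 96 mm above the counter, on which both halves pivot. y: direction it opens; z: up to the handles, whose tops are 48 mm above the origin. The jaws hang to 44 mm below it.
- clip_grip (a point): Point midway between the clip's two handles, 34 mm above the clip's origin (same axes): the place to pinch, along y. Handles are 34 mm wide (x), 3 mm thick; over their outsides there 37 mm as parked (46 mm at their tops); squeezed fully they are parallel, about 16 mm over the outsides, and meet a stop. Pinch needed here: about 4 N to start, 8 N fully open; 20 N is safe.
- clip_seat (a point): Lowest point of the clip's spring barrel, 6 mm below the clip's origin: where a card edge between the jaws comes to its stop.
- clip_jaw_a (a joint): Angle of the clip half on its +y side: 0 jaws shut, 0.32 fully open, about 0.05 as parked on the caddy wall.
- clip_jaw_b (a joint): Angle of the clip half on its -y side, same values. With both at 0.32 the lips of the jaws gape 26 mm; they spring shut when the handles are let go.
- caddy: White open-topped tea caddy, 110 mm deep (x) by 180 mm wide (y), 90 mm high, walls 4 mm, 0.9 kg, cartons below the rim in its far half. Origin: centre of its underside; x points away from the wall that carries the clip. The clip's barrel lies along that wall, within 35 mm of its middle.
- stand: Stone recipe-card stand: base 64 mm (x) by 160 mm (y) by 28 mm high, 0.95 kg, with a stiff upright card, 3 mm thick (x) and 150 mm wide (y), fixed in its groove. Origin: centre of its underside.
- card_edge (a point): Middle of the card's top edge, 122 mm above the counter. Axes as the stand's: x square to the card's faces, y along the edge, z up.
- mug: White mug, 82 mm across, 92 mm high, a bystander. Origin: centre of its underside.
- jar: Green glass jar, 72 mm across, 105 mm high, a bystander. Origin: centre of its underside.
- frog: Ceramic frog ornament, 82 mm across, 78 mm high, a bystander. Origin: centre of its underside.
There are look-alikes about, which are no part of the job. Leave any orange look-alike of the clip alone. Leave any orange look-alike of the stand alone.

How it is judged (in metres and radians):
On the way, in this order (a step that is already met when the one before it is completed fails the run):
1. The clip has been taken off the caddy and is carried in the fingers, well clear of the rim (height (world z) of clip above 0.135 m and contact force between clip and the fingers above 1 N and contact force between clip and caddy below 0.05 N and horizontal distance between clip_seat and card_edge above 0.05 m), for 0.1 s.
2. The gaping jaws are around the card's top edge, the barrel not yet down on it (value of joint each of clip_jaw_a, clip_jaw_b above 0.22 rad and z of clip_seat in the frame of card_edge between 0.004 and 0.034 m and horizontal distance between clip_seat and card_edge below 0.025 m), for 0.05 s.
At the end, for the whole second after the job is handed in: Fingers hold the clip at rest, both halves over 0.22 rad open; card edge home on the barrel (3 mm, 0.5 to 20 N), within 20 mm of the edge's middle and 6 mm of the card's plane, square and upright to 0.17 rad; stand moved under 20 mm, caddy under 30 mm (value of joint each of clip_jaw_a, clip_jaw_b above 0.22 rad and z of clip_seat in the frame of card_edge between -0.004 and 0.003 m and x of clip_seat in the frame of card_edge between -0.006 and 0.006 m and y of clip_seat in the frame of card_edge between -0.02 and 0.02 m and angle between the x axis of clip and the y axis of card_edge, either way round below 0.17 rad and angle between clip's own z axis and vertical below 0.17 rad and contact force between clip and stand between 0.5 and 20 N and contact force between clip and the fingers above 2 N and contact force between clip and caddy below 0.05 N and angle between stand's own z axis and vertical below 0.05 rad and height (world z) of card_edge above 0.118 m and distance of stand from where it was at the start of the episode below 0.02 m and distance of caddy from where it was at the start of the episode below 0.03 m and linear speed of clip below 0.02 m/s); the arm keeps its last pose, push and grip.
It fails at once if The card stand is shoved about or tipped (distance of stand from where it was at the start of the episode above 0.02 m or angle between stand's own z axis and vertical above 0.2 rad).
It fails at once if The caddy is shoved about or tipped (distance of caddy from where it was at the start of the episode above 0.03 m or angle between caddy's own z axis and vertical above 0.3 rad).
It fails at once if A bystander is disturbed (distance of any of mug, jar, frog from where it was at the start of the episode above 0.02 m).
It also fails if it takes over 45 s, if anything falls off the work surface, if the arm or the gripper's body presses on something with over 40 N, if the wrist force passes 120 N, or if a joint passes its speed limit or range.

## Working session

There is one attempt and no reset: what is moved stays moved. The work goes in short steps, Python scripts to look and compute and a tool call to move; the robot and the scene stay as the last step left them, time stands still between calls to the robot, and variables do not carry over. Pictures are saved under pics/ and viewed, about 8 in all and at most 12, crops included, and the job is handed in when it is done.

Besides the shell and the picture viewer there is one more tool, called as a command line: name --argument value ..., lists and objects as JSON in quotes. send_rows: Moves the arm, as the interface text tells. Its arguments: {"type":"object","properties":{"steps":{"type":"array"}},"required":["steps"]}

```bash
ls; mkdir -p pics; cat > h.py <<'E'
import numpy as np, cv2
from station import r, viewer, order
def cap(n):
    c=viewer.get_calibration(n); p,d=viewer.capture(n); np.savez(f'{n}.npz',p=p,d=d,**c); cv2.imwrite(f'pics/{n}_raw.png',p[:,:,::-1]); return p,d,c
def cloud(d,c):
    f=240/np.tan(np.radians(c['fov_y']/2)); v,u=np.mgrid[0:480,0:640]
    P=np.stack([(u-c['cx'])/f*d,(v-c['cy'])/f*d,d],-1); E=np.array(c['extrinsics']); return P@E[:3,:3].T+E[:3,3]
E
python3 - <<'E'
from h import *
ps=[]
for n in('scene','top'):
    p,d,c=cap(n); print(n,c['fov_y'],np.round(c['extrinsics'],3).tolist(),(d>0).mean()); ps.append(p)
cv2.imwrite('pics/1.png',cv2.resize(np.vstack(ps),(400,600))[:,:,::-1]) 
s=r.sense();print(s['time_s'],s['wrist_force'],s['ee_rot'])
E
```

```text
pics
scene 46.825174444253044 [[0.794, 0.456, -0.403, 1.015], [0.608, -0.593, 0.527, -0.588], [0.002, -0.664, -0.748, 0.884], [0.0, 0.0, 0.0, 1.0]] 0.9959342447916667
top 44.6934374230863 [[0.005, -0.989, 0.146, 0.433], [-1.0, -0.003, 0.011, -0.032], [-0.011, -0.146, -0.989, 1.247], [0.0, 0.0, 0.0, 1.0]] 0.9959375
0.1 [-0.14195259 -0.16450069 -0.09928624] [[-9.62253717e-01 -2.72153289e-01 -6.09117189e-04]
 [-2.72153960e-01  9.62251906e-01  1.86874329e-03]
 [ 7.75395441e-05  1.96397883e-03 -9.99998068e-01]]
```

View pics/scene_raw.png

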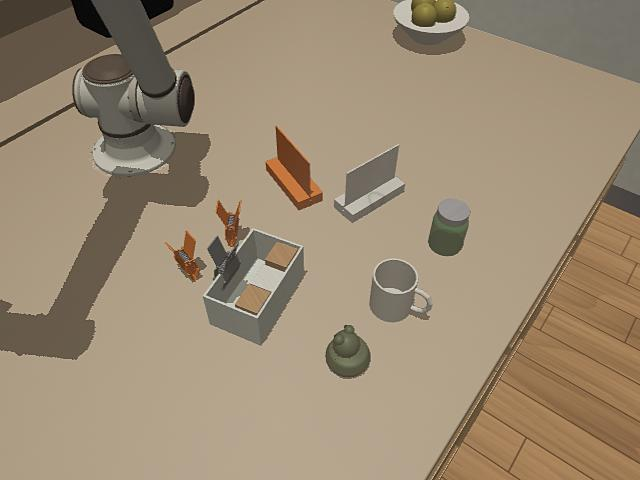

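View pics/top_raw.png

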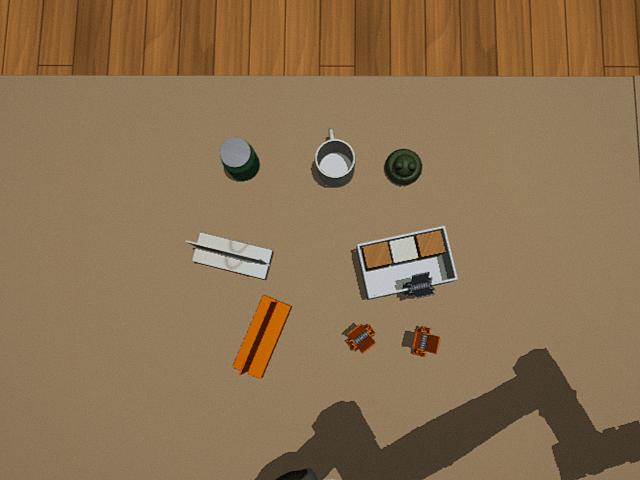

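The grey clip is on the caddy's near wall at top px (419,286); the orange clips at (360,337) and (424,341) are look-alikes. The white stand is at (232,256), with the orange stand at (262,336) as its look-alike. Next I'll measure all of these.

```bash
python3 - <<'E'
from h import *
T={}
for n in('top','scene'):
    z=np.load(n+'.npz'); W=cloud(z['d'],z); p=z['p'].astype(int); T[n]=(W,p)
def line(P):
    vx,vy,x,y=cv2.fitLine(P[:,:2].astype(np.float32),cv2.DIST_HUBER,0,.01,.01).ravel(); return np.degrees(np.arctan2(vy,vx))
def pr(t,P):
    print(t,len(P),'med',np.round(np.median(P,0),4),'min',np.round(np.percentile(P,1,0),4),'max',np.round(np.percentile(P,99,0),4))
    rc=cv2.minAreaRect((P[:,:2]*1000).astype(np.float32)); print('   rect',np.round(rc[0],1),np.round(rc[1],1),rc[2],'line',line(P))
for n,(W,p) in T.items():
    print(n)
    sat=p.max(-1)-p.min(-1); X,Y,Z=W[...,0],W[...,1],W[...,2]
    reg=np.zeros(Z.shape,bool)
    if n=='top': reg[225:290,180:280]=1
    else: reg[140:220,335:410]=1
    pr('card',W[reg&(Z>.112)&(Z<.13)&(sat<40)])
    pr('base',W[reg&(Z>.02)&(Z<.034)&(sat<40)])
    reg[:]=0
    if n=='top': reg[220:305,350:465]=1
    else: reg[225:340,200:305]=1
    pr('rim',W[reg&(Z>.084)&(Z<.094)&(sat<40)&(p.min(-1)>120)])
    cl=reg&(Z>.1)&(sat<40)
    pr('clip>.1',W[cl]); pr('clip>.13',W[reg&(Z>.13)&(sat<40)])
    o=(sat>120)&(Z>.02)&(Z<.2)&(X>.2)&(X<.6)&(Y<.05)&(p[...,0]>p[...,2]*2); 
    if n=='top': o[:300]=0;pr('orangeclips',W[o])
z=np.load('top.npz');q=cv2.resize(z['p'][215:305,345:465],(800,600),interpolation=cv2.INTER_CUBIC)
cv2.imwrite('pics/2.png',q[:,:,::-1])
E
```

```text
top
card 141 med [0.5635 0.2064 0.1214] min [0.5455 0.1353 0.1125] max [0.5812 0.2778 0.1265]
   rect [563.3 206.7] [149.7   3.1] 76.35779571533203 line 76.40049
base 1994 med [0.562  0.2055 0.0275] min [0.5201 0.1274 0.0214] max [0.6066 0.2856 0.0328]
   rect [563.6 206.8] [160.6  64. ] 76.27667999267578 line 78.984245
rim 554 med [ 0.5574 -0.1479  0.0886] min [ 0.4773 -0.2505  0.0841] max [ 0.6157 -0.0566  0.0933]
   rect [ 546.2 -154.1] [109.8 180.9] 12.346531867980957 line -77.799225
clip>.1 412 med [ 0.4967 -0.1765  0.121 ] min [ 0.4328 -0.1988  0.1001] max [ 0.519  -0.0318  1.247 ]
   rect [ 478.8 -113.2] [ 45.3 181.4] 15.422940254211426 line -65.745636
clip>.13 152 med [ 0.4836 -0.1755  0.1429] min [ 0.4328 -0.1976  0.1304] max [ 0.5206 -0.0318  1.247 ]
   rect [ 478.  -110.5] [ 45.3 175.8] 15.422940254211426 line -63.065327
orangeclips 224 med [ 0.3906 -0.128   0.0575] min [ 0.3622 -0.2143  0.0213] max [ 0.4208 -0.037   0.0971]
   rect [ 392.9 -124.7] [181.7  60. ] 85.97584533691406 line 87.26621
scene
card 211 med [0.5642 0.202  0.1174] min [0.5462 0.1358 0.1121] max [0.5829 0.2775 0.1228]
   rect [564.5 206.8] [148.8   8.3] 76.39733123779297 line 76.40921
base 1010 med [0.5767 0.1907 0.0258] min [0.521  0.1249 0.0205] max [0.6112 0.2785 0.0335]
   rect [566.2 207. ] [163.2  66.1] 75.2925033569336 line 72.15388
rim 534 med [ 0.5641 -0.1653  0.0879] min [ 0.4771 -0.2509  0.0846] max [ 0.6168 -0.0565  0.0911]
   rect [ 546.3 -153.1] [112.2 183.4] 12.24360179901123 line -76.064476
clip>.1 509 med [ 0.4883 -0.1823  0.1236] min [ 0.4761 -0.5875  0.1001] max [ 1.0152 -0.159   0.8841]
   rect [ 753.4 -364.3] [ 52.7 685.9] 53.93747329711914 line -37.918465
clip>.13 193 med [ 0.483  -0.1819  0.1401] min [ 0.4756 -0.5875  0.1302] max [ 1.0152 -0.1589  0.8841]
   rect [ 753.4 -364.3] [ 52.7 685.9] 53.93747329711914 line -37.57316
```

View pics/2.png

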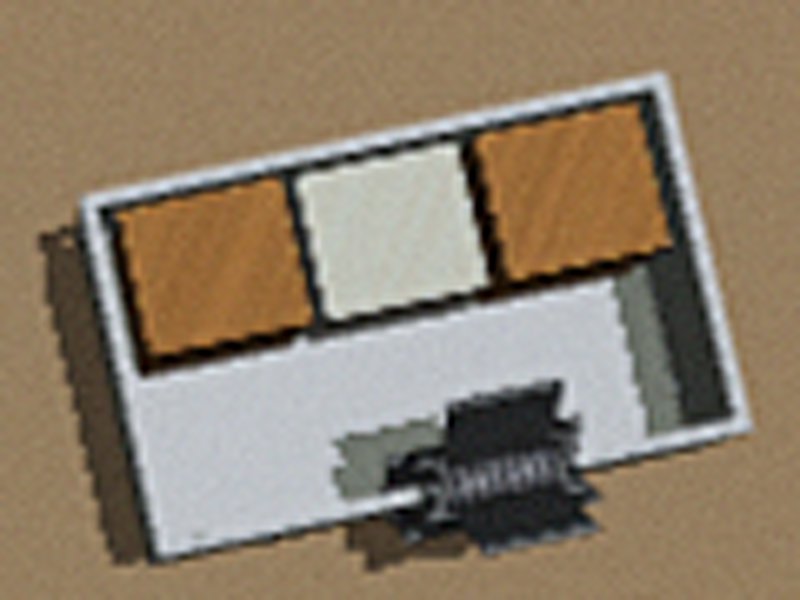

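send_rows --steps '[{"offset":[-20,15,0],"delta_rot":[0,0,0],"gripper":1},{"offset":[-38,29,0],"delta_rot":[0,0,0],"gripper":1},{"offset":[-38,29,0],"delta_rot":[0,0,0],"gripper":1},{"offset":[-38,29,0],"delta_rot":[0,0,0],"gripper":1},{"offset":[-38,29,0],"delta_rot":[0,0,0],"gripper":1},{"offset":[-38,29,0],"delta_rot":[0,0,0],"gripper":1},{"offset":[-38,29,0],"delta_rot":[0,0,0],"gripper":1},{"offset":[-38,29,0],"delta_rot":[0,0,0],"gripper":1},{"offset":[-38,29,0],"delta_rot":[0,0,0],"gripper":1},{"offset":[-38,29,0],"delta_rot":[0,0,0],"gripper":1},{"offset":[-30,22,0],"delta_rot":[0,0,0],"gripper":1},{"offset":[0,0,0],"delta_rot":[0,0,0],"gripper":1}]'

```text
time_s: 1.3
tcp_pos: [0.4764, -0.1939, 0.3986]
ee_rot: [[-0.964, -0.267, -0.006], [-0.267, 0.964, 0.009], [0.004, 0.01, -1.0]]
wrist_force: [-0.7, 0.5, -0.6]
gripper_width: 0.999
```

send_rows --steps '[{"offset":[0,0,0],"delta_rot":[0,0,-8.5],"gripper":1},{"offset":[0,0,0],"delta_rot":[0,0,-8.5],"gripper":1},{"offset":[0,0,0],"delta_rot":[0,0,-8.5],"gripper":1},{"offset":[0,0,0],"delta_rot":[0,0,-8.5],"gripper":1},{"offset":[0,0,0],"delta_rot":[0,0,-8.5],"gripper":1},{"offset":[0,0,0],"delta_rot":[0,0,-8.5],"gripper":1},{"offset":[0,0,0],"delta_rot":[0,0,-8.5],"gripper":1},{"offset":[0,0,0],"delta_rot":[0,0,-8.5],"gripper":1},{"offset":[0,0,0],"delta_rot":[0,0,-8.5],"gripper":1},{"offset":[0,0,0],"delta_rot":[0,0,-8.5],"gripper":1},{"offset":[0,0,0],"delta_rot":[0,0,0],"gripper":1}]'

```text
time_s: 2.4
tcp_pos: [0.4719, -0.1962, 0.3936]
ee_rot: [[0.197, -0.98, -0.019], [-0.98, -0.198, 0.012], [-0.015, 0.016, -1.0]]
wrist_force: [-0.2, -0.4, -0.2]
gripper_width: 1.001
```

```bash
cat >> h.py <<'E'
def goal(xy,z,ang):
    """tool-frame shift (mm) and z-turn (deg) to TCP (xy,z), tool y axis at angle ang (mod 180)"""
    s=r.sense(); R=np.array(s['ee_rot']); t=np.array([*xy,z])-s['tcp_pos']
    a=np.degrees(np.arctan2(R[1,1],R[0,1])); da=(ang-a+90)%180-90
    tilt=np.cross(R[:,2],[0,0,-1])@R
    print('t',round(s['time_s'],2),'tcp',np.round(s['tcp_pos'],4),'yaw',round(a,2),'j',np.round(s['joints'],0),'F',np.round(s['wrist_force'],2),'g',round(s['gripper_width'],3))
    print(' shift mm',np.round(t@R*1000,1),'turn z',round(-da,2),'tilt fix',np.round(np.degrees(tilt),2))
E
python3 - <<'E'
from h import *
z=np.load('top.npz'); 
for n in('top','scene'):
    z=np.load(n+'.npz'); W=cloud(z['d'],z); p=z['p'].astype(int)
    v=W-np.array([.4945,-.165,0]); a=np.radians(12.3)
    x=v[...,0]*np.cos(a)+v[...,1]*np.sin(a); s=-v[...,0]*np.sin(a)+v[...,1]*np.cos(a); h=W[...,2]
    for lo,hi in((.12,.13),(.13,.138),(.138,.15)):
        m=(abs(x)<.05)&(abs(s)<.07)&(h>lo)&(h<hi)
        print(n,lo,m.sum(),'s',np.round(np.percentile(s[m],[2,50,98])*1000,1),'x',np.round(np.percentile(x[m],[2,25,75,98])*1000,1))
goal((.494,-.18),.405,12.3)
E
```

```text
top 0.12 60 s [-28.9 -12.7   3. ] x [-15.8 -14.4  13.1  15. ]
top 0.13 46 s [-29.9 -12.4   3.4] x [-18.5 -17.1  15.7  17.2]
top 0.138 92 s [-28.8 -13.    3.5] x [-22.6 -20.4  19.2  21.3]
scene 0.12 88 s [-30.8 -14.9   2.4] x [-16.3 -14.5 -11.   18.5]
scene 0.13 75 s [-29.9 -15.1   2.5] x [-18.8 -16.9 -14.   21.1]
scene 0.138 101 s [-30.6 -14.9   1.8] x [-21.6 -19.   21.6  23. ]
t 2.4 tcp [ 0.4719 -0.1962  0.3936] yaw -168.6 j [ -5.  12. -16.  -1. -64.  16.] F [-0.21 -0.44 -0.15] g 1.001
 shift mm [-11.7 -24.6 -11.6] turn z -0.9 tilt fix [0.94 0.89 0.  ]
```

send_rows --steps '[{"offset":[-12,-27,10],"delta_rot":[0.94,0.89,-0.9],"gripper":1},{"offset":[0,0,15],"delta_rot":[0,0,0],"gripper":1},{"offset":[0,0,10],"delta_rot":[0,0,0],"gripper":1},{"offset":[0,0,0],"delta_rot":[0,0,0],"gripper":1}]'

```text
time_s: 2.8
tcp_pos: [0.4952, -0.1801, 0.357]
ee_rot: [[0.199, -0.98, -0.0], [-0.98, -0.199, -0.0], [0.0, 0.0, -1.0]]
wrist_force: [-0.3, 0.2, 0.5]
gripper_width: 1.002
```

```bash
python3 - <<'E'
from h import *
cap('wrist'); goal((.497,-.178),.294,12.3)
E
```

```text
t 2.85 tcp [ 0.4953 -0.1801  0.3577] yaw -168.49 j [ -2.  15. -17.   0. -58.  14.] F [-0.38  0.19  0.69] g 1.0
 shift mm [-1.8 -2.  63.7] turn z -0.79 tilt fix [-0.05 -0.04 -0.  ]
```

View pics/wrist_raw.png

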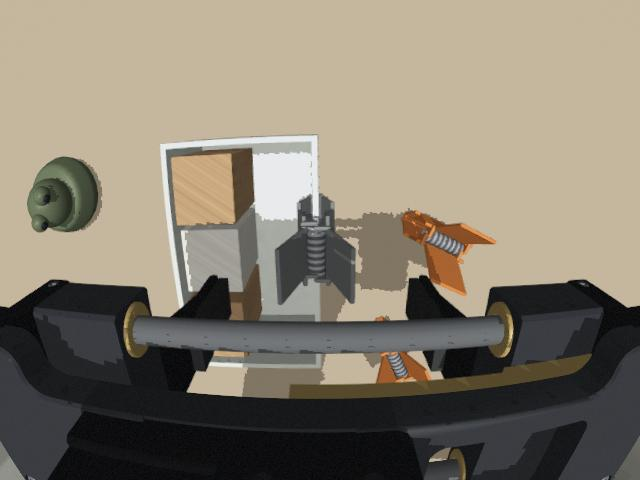

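The wrist view has the grey clip (barrel at 316,250) centred between the fingers (215 and 425), with the orange clips clear of them. I'm descending now.

send_rows --steps '[{"offset":[-2,-2,20],"delta_rot":[0,0,-0.8],"gripper":1},{"offset":[0,0,20],"delta_rot":[0,0,0],"gripper":1},{"offset":[0,0,12],"delta_rot":[0,0,0],"gripper":1},{"offset":[0,0,8],"delta_rot":[0,0,0],"gripper":1},{"offset":[0,0,3],"delta_rot":[0,0,0],"gripper":1},{"offset":[0,0,0],"delta_rot":[0,0,0],"gripper":1}]'

```text
time_s: 3.45
tcp_pos: [0.4978, -0.1796, 0.2973]
ee_rot: [[0.208, -0.978, 0.01], [-0.978, -0.208, -0.003], [0.005, -0.009, -1.0]]
wrist_force: [0.4, -0.0, 1.0]
gripper_width: 1.001
```

```bash
python3 - <<'E'
from h import *
goal((.497,-.178),.294,12.3)
E
```

```text
t 3.45 tcp [ 0.4978 -0.1796  0.2973] yaw -168.02 j [ -2.  19. -22.   0. -49.  14.] F [ 0.37 -0.03  0.99] g 1.001
 shift mm [-1.8  0.5  3.3] turn z -0.32 tilt fix [-0.51 -0.27  0.  ]
```

send_rows --steps '[{"offset":[-2,0.5,3],"delta_rot":[-0.5,-0.3,-0.3],"gripper":1},{"offset":[0,0,0],"delta_rot":[0,0,0],"gripper":0.55},{"offset":[0,0,0],"delta_rot":[0,0,0],"gripper":0.45},{"offset":[0,0,0],"delta_rot":[0,0,0],"gripper":0.4},{"offset":[0,0,0],"delta_rot":[0,0,0],"gripper":0.35},{"offset":[0,0,0],"delta_rot":[0,0,0],"gripper":0.3},{"offset":[0,0,0],"delta_rot":[0,0,0],"gripper":0.25},{"offset":[0,0,0],"delta_rot":[0,0,0],"gripper":0.2},{"offset":[0,0,0],"delta_rot":[0,0,0],"gripper":0.2},{"offset":[0,0,0],"delta_rot":[0,0,0],"gripper":0.2}]'

```text
time_s: 4.45
tcp_pos: [0.4986, -0.1779, 0.2998]
ee_rot: [[0.215, -0.977, 0.008], [-0.977, -0.215, -0.002], [0.004, -0.008, -1.0]]
wrist_force: [-1.8, 0.4, 4.6]
gripper_width: 0.271
```

```bash
python3 - <<'E'
from h import *
goal((.497,-.178),.294,12.3)
p,d,c=cap('scene')
cv2.imwrite('pics/4.png',cv2.resize(p[180:300,170:330],(800,600),interpolation=cv2.INTER_CUBIC)[:,:,::-1])
E
```

```text
t 4.45 tcp [ 0.4986 -0.1779  0.2998] yaw -167.6 j [ -2.  19. -21.   0. -49.  14.] F [-1.83  0.38  4.57] g 0.271
 shift mm [-0.3  1.6  5.8] turn z 0.1 tilt fix [-0.45 -0.21 -0.  ]
```

View pics/4.png

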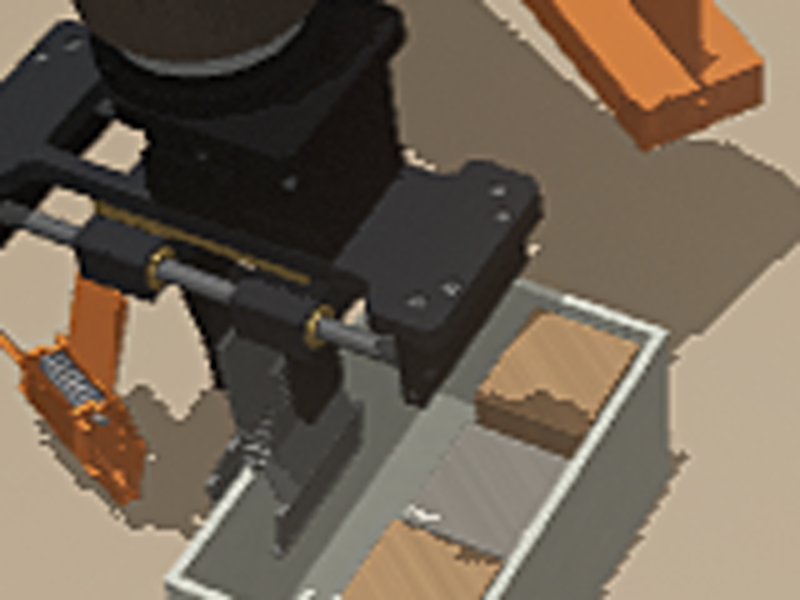

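send_rows --steps '[{"offset":[0,1,3],"delta_rot":[0,0,0],"gripper":0.2},{"offset":[0,0,3],"delta_rot":[0,0,0],"gripper":0.2},{"offset":[0,0,3],"delta_rot":[0,0,0],"gripper":0.2}]'

```text
time_s: 4.8
tcp_pos: [0.4975, -0.1786, 0.2979]
ee_rot: [[0.218, -0.976, 0.008], [-0.976, -0.218, -0.006], [0.008, -0.007, -1.0]]
wrist_force: [-4.4, 2.1, 14.9]
gripper_width: 0.202
```

send_rows --steps '[{"offset":[0,0,-8],"delta_rot":[0,0,0],"gripper":0.2},{"offset":[0,0,-15],"delta_rot":[0,0,0],"gripper":0.2},{"offset":[0,0,-20],"delta_rot":[0,0,0],"gripper":0.2},{"offset":[0,0,-25],"delta_rot":[0,0,0],"gripper":0.2},{"offset":[0,0,-25],"delta_rot":[0,0,0],"gripper":0.2},{"offset":[0,0,-15],"delta_rot":[0,0,0],"gripper":0.2},{"offset":[0,0,-5],"delta_rot":[-0.5,-0.3,0],"gripper":0.2},{"offset":[0,0,0],"delta_rot":[0,0,0],"gripper":0.2}]'

```text
time_s: 5.6
tcp_pos: [0.4958, -0.1778, 0.4145]
ee_rot: [[0.217, -0.976, -0.004], [-0.976, -0.217, -0.001], [-0.0, 0.004, -1.0]]
wrist_force: [-0.1, 0.2, -0.1]
gripper_width: 0.201
```

```bash
python3 - <<'E'
from h import *
goal((.564,.2067),.42,-13.6)
p,d,c=cap('wrist')
cv2.imwrite('pics/5.png',p[:,:,::-1])
E
```

```text
t 5.6 tcp [ 0.4958 -0.1778  0.4145] yaw -167.47 j [ -2.  12. -12.   0. -66.  15.] F [-0.11  0.19 -0.07] g 0.201
 shift mm [-360.6 -150.    -6. ] turn z 26.13 tilt fix [ 0.26  0.02 -0.  ]
```

View pics/5.png

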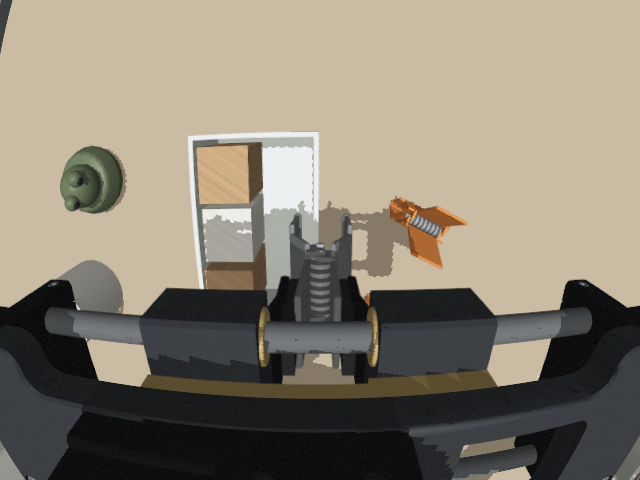

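send_rows --steps '[{"offset":[-18,-7,-2],"delta_rot":[0,0,0],"gripper":0.2},{"offset":[-35,-14,-2],"delta_rot":[0,0,0],"gripper":0.2},{"offset":[-36,-15,-2],"delta_rot":[0,0,0],"gripper":0.2},{"offset":[-36,-15,0],"delta_rot":[0,0,0],"gripper":0.2},{"offset":[-36,-15,0],"delta_rot":[0,0,0],"gripper":0.2},{"offset":[-36,-15,0],"delta_rot":[0,0,0],"gripper":0.2},{"offset":[-36,-15,0],"delta_rot":[0,0,0],"gripper":0.2},{"offset":[-36,-15,0],"delta_rot":[0,0,0],"gripper":0.2},{"offset":[-36,-15,0],"delta_rot":[0,0,0],"gripper":0.2},{"offset":[-30,-13,0],"delta_rot":[0,0,0],"gripper":0.2},{"offset":[-12,-6,0],"delta_rot":[0,0,0],"gripper":0.2},{"offset":[0,0,0],"delta_rot":[0,0,0],"gripper":0.2}]'

```text
time_s: 6.85
tcp_pos: [0.5636, 0.2062, 0.3993]
ee_rot: [[0.211, -0.977, -0.036], [-0.977, -0.211, -0.008], [0.001, 0.037, -0.999]]
wrist_force: [-1.4, -0.7, -0.0]
gripper_width: 0.197
```

send_rows --steps '[{"offset":[0,0,0],"delta_rot":[0,0,6],"gripper":0.2},{"offset":[0,0,0],"delta_rot":[0,0,7],"gripper":0.2},{"offset":[0,0,0],"delta_rot":[0,0,7],"gripper":0.2},{"offset":[0,0,0],"delta_rot":[0,0,5],"gripper":0.2},{"offset":[0,0,0],"delta_rot":[0,0,0],"gripper":0.2}]'

```text
time_s: 7.35
tcp_pos: [0.5625, 0.2007, 0.3947]
ee_rot: [[-0.242, -0.969, -0.046], [-0.97, 0.243, -0.014], [0.025, 0.041, -0.999]]
wrist_force: [-0.6, -0.7, -1.4]
gripper_width: 0.201
```

```bash
python3 - <<'E'
from h import *
goal((.564,.2067),.405,-13.6)
E
```

```text
t 7.35 tcp [0.5625 0.2007 0.3947] yaw 165.91 j [ 35.  20.  -3.  -1. -69. -49.] F [-0.55 -0.66 -1.45] g 0.201
 shift mm [ -5.9   0.5 -10.4] turn z -0.49 tilt fix [ 2.34 -1.41 -0.  ]
```

send_rows --steps '[{"offset":[-6,0.5,-8],"delta_rot":[2.3,-1.4,-0.5],"gripper":0.2},{"offset":[0,0,0],"delta_rot":[0,0,0],"gripper":0.2}]'

```text
time_s: 7.55
tcp_pos: [0.5637, 0.2044, 0.4018]
ee_rot: [[-0.233, -0.972, -0.002], [-0.972, 0.233, -0.001], [0.001, 0.002, -1.0]]
wrist_force: [-0.2, 0.1, -0.6]
gripper_width: 0.2
```

```bash
python3 - <<'E'
from h import *
goal((.564,.2067),.38,-13.6)
p,d,c=cap('wrist'); p2,d2,c2=cap('scene')
q=np.hstack([p[100:400,120:520],cv2.resize(p2[100:250,270:470],(400,300),interpolation=cv2.INTER_CUBIC)])
cv2.imwrite('pics/6.png',q[:,:,::-1])
E
```

```text
t 7.55 tcp [0.5637 0.2044 0.4018] yaw 166.52 j [ 35.  20.  -3.  -0. -67. -49.] F [-0.2   0.15 -0.59] g 0.2
 shift mm [-2.3  0.2 21.8] turn z 0.12 tilt fix [ 0.1  -0.07 -0.  ]
```

View pics/6.png

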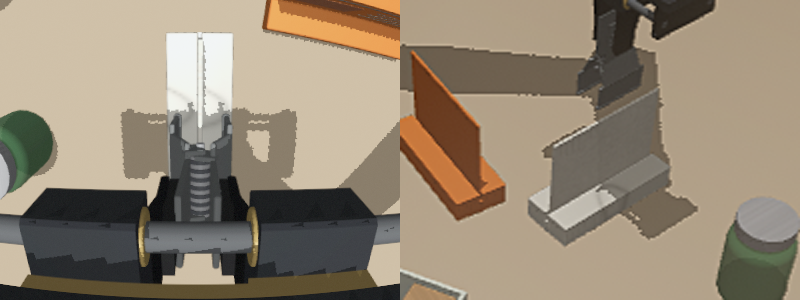

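Seen from the wrist, the gaping jaws (crop column 201) line up with the card edge (column 202) and the jar is clear. Descending slowly.

send_rows --steps '[{"offset":[-2,0,12],"delta_rot":[0,0,0],"gripper":0.2},{"offset":[0,0,12],"delta_rot":[0,0,0],"gripper":0.2},{"offset":[0,0,12],"delta_rot":[0,0,0],"gripper":0.2},{"offset":[0,0,8],"delta_rot":[0,0,0],"gripper":0.2},{"offset":[0,0,3],"delta_rot":[0,0,0],"gripper":0.2},{"offset":[0,0,0],"delta_rot":[0,0,0],"gripper":0.2}]'

```text
time_s: 8.25
tcp_pos: [0.5629, 0.205, 0.3459]
ee_rot: [[-0.234, -0.972, -0.013], [-0.972, 0.235, -0.006], [0.008, 0.012, -1.0]]
wrist_force: [0.5, -0.6, -0.2]
gripper_width: 0.199
```

```bash
python3 - <<'E'
from h import *
goal((.564,.2067),.332,-13.6)
p,d,c=cap('wrist'); p2,d2,c2=cap('scene')
q=np.hstack([p[100:400,120:520],cv2.resize(p2[100:250,270:470],(400,300),interpolation=cv2.INTER_CUBIC)])
cv2.imwrite('pics/7.png',q[:,:,::-1])
E
```

```text
t 8.25 tcp [0.5629 0.205  0.3459] yaw 166.44 j [ 35.  22.  -8.  -0. -61. -49.] F [ 0.46 -0.56 -0.2 ] g 0.199
 shift mm [-2.  -0.8 13.8] turn z 0.04 tilt fix [ 0.66 -0.48  0.  ]
```

View pics/7.png

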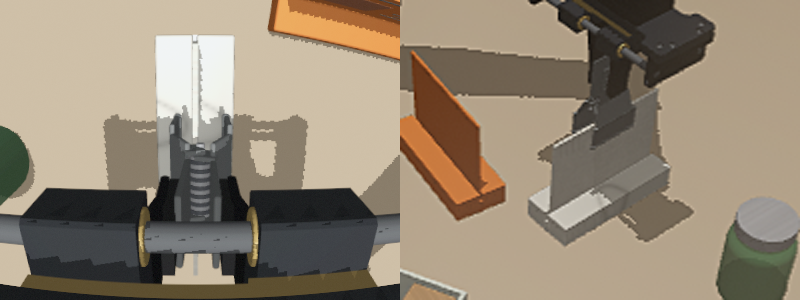

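The jaws are now around the card: card at crop column 196, barrel at 200, and about 2 mm of that comes from residual tilt. I'll level the tool and ease down until it touches.

send_rows --steps '[{"offset":[-1.5,-0.8,2],"delta_rot":[0.7,-0.5,0],"gripper":0.2},{"offset":[0,0,3],"delta_rot":[0,0,0],"gripper":0.2},{"offset":[0,0,3],"delta_rot":[0,0,0],"gripper":0.2},{"offset":[0,0,2],"delta_rot":[0.2,-0.2,0],"gripper":0.2},{"offset":[0,0,1],"delta_rot":[0,0,0],"gripper":0.2}]'

```text
time_s: 8.85
tcp_pos: [0.5647, 0.2068, 0.3369]
ee_rot: [[-0.234, -0.972, 0.012], [-0.972, 0.234, 0.006], [-0.009, -0.01, -1.0]]
wrist_force: [0.2, -0.5, -1.4]
gripper_width: 0.196
```

```bash
python3 - <<'E'
from h import *
goal((.564,.2067),.330,-13.6)
E
```

```text
t 8.85 tcp [0.5647 0.2068 0.3369] yaw 166.47 j [ 36.  23.  -9.   0. -58. -49.] F [ 0.21 -0.52 -1.39] g 0.196
 shift mm [0.3 0.7 6.9] turn z 0.07 tilt fix [-0.56  0.51 -0.  ]
```

send_rows --steps '[{"offset":[0,0.7,2],"delta_rot":[-0.5,0.5,0],"gripper":0.2},{"offset":[0,0,2],"delta_rot":[0,0,0],"gripper":0.2},{"offset":[0,0,2],"delta_rot":[0,0,0],"gripper":0.2}]'

```text
time_s: 9.15
tcp_pos: [0.564, 0.207, 0.3307]
ee_rot: [[-0.234, -0.972, 0.001], [-0.972, 0.234, -0.0], [0.0, -0.001, -1.0]]
wrist_force: [-0.0, 0.4, -0.0]
gripper_width: 0.203
```

```bash
python3 - <<'E'
from h import *
goal((.564,.2067),.330,-13.6)
E
```

```text
t 9.15 tcp [0.564  0.207  0.3307] yaw 166.47 j [ 36.  23.  -9.   0. -58. -49.] F [-0.01  0.39 -0.05] g 0.203
 shift mm [ 0.3 -0.1  0.7] turn z 0.07 tilt fix [-0.04 -0.01  0.  ]
```

Well aligned, with no contact yet. I'll press on in small steps.

send_rows --steps '[{"offset":[0,0,1.5],"delta_rot":[0,0,0],"gripper":0.2},{"offset":[0,0,1.5],"delta_rot":[0,0,0],"gripper":0.2}]'

```text
time_s: 9.35
tcp_pos: [0.5641, 0.2073, 0.3301]
ee_rot: [[-0.233, -0.972, 0.002], [-0.972, 0.233, -0.001], [0.0, -0.002, -1.0]]
wrist_force: [-3.9, -0.1, 7.4]
gripper_width: 0.203
```

send_rows --steps '[{"offset":[0,0,1.5],"delta_rot":[0,0,0],"gripper":0.2}]'

```text
time_s: 9.45
tcp_pos: [0.564, 0.2073, 0.3302]
ee_rot: [[-0.232, -0.973, 0.003], [-0.973, 0.232, -0.001], [0.0, -0.003, -1.0]]
wrist_force: [-3.2, -0.2, 6.5]
gripper_width: 0.201
```

send_rows --steps '[{"offset":[0,0.5,0.8],"delta_rot":[0,0,0],"gripper":0.2},{"offset":[0,0.3,0.8],"delta_rot":[0,0,0],"gripper":0.2}]'

```text
time_s: 9.65
tcp_pos: [0.5633, 0.2075, 0.3302]
ee_rot: [[-0.232, -0.973, 0.005], [-0.973, 0.232, -0.001], [-0.0, -0.005, -1.0]]
wrist_force: [-1.2, -0.1, 3.5]
gripper_width: 0.201
```

send_rows --steps '[{"offset":[0,0,0.8],"delta_rot":[0,0,0],"gripper":0.2}]'

```text
time_s: 9.75
tcp_pos: [0.5633, 0.2074, 0.3302]
ee_rot: [[-0.232, -0.973, 0.005], [-0.973, 0.232, -0.001], [-0.001, -0.005, -1.0]]
wrist_force: [-1.8, -0.2, 6.3]
gripper_width: 0.2
```

```bash
python3 - <<'E'
from h import *
old=np.load('top.npz'); om=old['p'].astype(int)
p,d,c=cap('wrist'); p2,d2,c2=cap('scene'); p3,d3,c3=cap('top')
goal((.564,.2067),.330,-13.6)
W=cloud(d3,c3); Z=W[...,2]; sat=p3.astype(int).max(-1)-p3.min(-1)
for nm,(a,b,cc,e),lo,hi in(('base',(225,290,180,280),.02,.034),('caddy',(220,305,350,465),.084,.094)):
    reg=np.zeros(Z.shape,bool);reg[a:b,cc:e]=1
    P=W[reg&(Z>lo)&(Z<hi)&(sat<40)&(p3.min(-1)>(120 if nm=='caddy' else 0))]; print(nm,len(P),cv2.minAreaRect((P[:,:2]*1000).astype(np.float32)))
q=np.hstack([p[100:400,120:520],cv2.resize(p2[120:220,320:453],(400,300),interpolation=cv2.INTER_CUBIC)])
cv2.imwrite('pics/8.png',q[:,:,::-1])
E
```

```text
t 9.9 tcp [0.5633 0.2075 0.3302] yaw 166.61 j [ 36.  23.  -9.   0. -57. -49.] F [-2.03 -0.48  4.89] g 0.201
 shift mm [ 0.6 -0.8  0.2] turn z 0.21 tilt fix [-0.3   0.03  0.  ]
base 1022 ((555.697998046875, 174.5398712158203), (93.21759796142578, 64.00403594970703), 76.29582977294922)
caddy 605 ((546.1959228515625, -153.92156982421875), (110.27835845947266, 180.50843811035156), 12.164597511291504)
```

View pics/8.png

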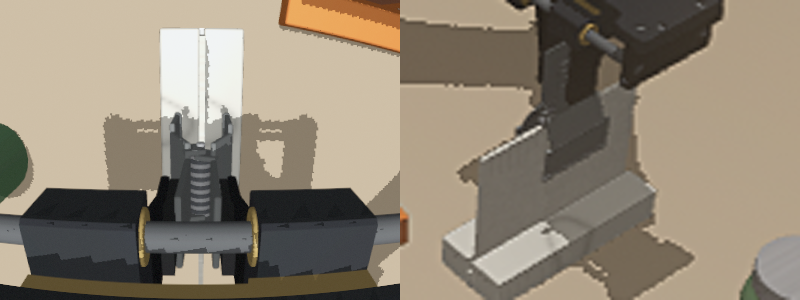

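```bash
python3 - <<'E'
from h import *
for i in range(12):
    viewer.capture('top'); s=r.sense(); print(round(s['time_s'],2),np.round(s['wrist_force'],1),np.round(s['tcp_pos'],4),round(s['gripper_width'],3))
E
```

```text
9.95 [-1.6  0.3  5. ] [0.5633 0.2075 0.3302] 0.206
10.0 [-1.7 -0.3  5.1] [0.5633 0.2075 0.3302] 0.202
10.05 [-1.1 -0.1  5. ] [0.5633 0.2075 0.3302] 0.203
10.1 [-2.  -1.1  5.4] [0.5633 0.2075 0.3302] 0.204
10.15 [-1.8 -0.1  5.5] [0.5633 0.2075 0.3302] 0.204
10.2 [-2.3 -0.6  5.2] [0.5633 0.2075 0.3302] 0.204
10.25 [-2.2 -0.8  5.7] [0.5633 0.2075 0.3302] 0.202
10.3 [-2.8 -0.3  5.9] [0.5633 0.2075 0.3302] 0.206
10.35 [-1.4 -0.2  5.9] [0.5633 0.2075 0.3302] 0.197
10.4 [-2.3 -0.6  4.9] [0.5633 0.2075 0.3302] 0.203
10.45 [-2.4  0.2  5.4] [0.5633 0.2075 0.3302] 0.203
10.5 [-1.7 -0.7  5.6] [0.5633 0.2075 0.3302] 0.2
```

Steady: about 5.4 N of press and no drift. Handing in.

```bash
python3 -c "
from h import *
print(order.finish_job())"
```

```text
the job is handed in; nothing more can be done
None
```

I squeezed the grey clip open, took it off the caddy and brought it down over the middle of the card's top edge. I handed the job in while still holding it there, open and pressed home. The hand-in gave no verdict.

**Last checks:**
- **Seating:** contact came at TCP height 0.330 m, the height I had predicted for the barrel meeting the edge. The press stayed steady at about 5.4 N for 0.55 s with no drift, plus about 2 N of sideways force.
- **Opening:** the fingers held at about 17.5 mm, close to the 16 mm of a full squeeze. I inferred the jaw angle from that rather than measuring it.
- **Alignment:** the tool was within about 1 mm of the measured edge middle and square and upright to 0.3°.
- **Caddy:** it had not moved beyond measurement noise.
- **Stand:** the arm hid about 40% of the base in the final top view, so I could not re-measure its centre. The rectangle fitted to the visible part gave the same angle and width as before.
- **Mug, jar and frog:** I did not re-measure them, but the arm passed well above them throughout.

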